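Bring the work round on the ratchet indexing table

ROBOT

A 6-joint arm with a two-finger parallel gripper is mounted at the origin on the work surface. World frame = base frame: x ahead of the robot, y to its left, z up, the work surface at z = 0. Lengths are in mm, angles in rad, forces in N, time in s.
With the tool pointing down it reaches from about 325 to 900 mm from the base axis. Payload 6.1 kg.
Tool frame: the origin (TCP) lies at the very end of the fingers, on their centre line; the grasp point (between the pads) lies env.grip_depth behind it (env.grip_depth is the distance from the TCP to the grasp point, in mm); z points along the fingers, y is the direction in which the jaws open and shut (so a half turn about z gives the same grasp; the last joint's range is limited). The gripper opens to 87 mm and grips with 3 to 60 N. Pads are 19 mm wide; open, the fingers measure 117 mm over their backs; the gripper's body (75 mm by 190 mm) begins 51 mm behind the grasp point.
Start: joints at [-1.349, 0.22, 1.526, -0, 1.395, -0.126], TCP at [213.012, -587.573, 189.638] pointing down, gripper open.
Joint ranges: [-2.98, 2.98], [-0.91, 2.08], [0.09, 2.57], [-1.24, 4.39], [0.2, 2.65], [-2.68, 2.68]. Speed limits (rad/s): [2.57, 2.57, 3.01, 3.14, 3.14, 3.14].

INTERFACE

Orientations are given as a unit quaternion [x, y, z, w].
In Python, from bench import env gives the robot as it stands.
- The arm moves only by the tool move_arm, never from a script. Its argument "commands" is one flat list of numbers, 4 for each row, row after row: the shift along the tool's x, y, z in mm, then the turn about the tool's z in degrees. In form: [dx, dy, dz, yaw, dx, dy, dz, yaw, ...]. A call has 1 to 10 rows; each row shifts and turns the commanded pose from where the row before left it, along the tool's axes as they then stand; what a row does not reach is not made up. A row lasts 1/10 s, in which the tool goes at most 50 mm and 8.59 degrees, less where a joint would pass 70% of its speed; a pose out of reach is approached as far as the arm can. A call is refused whole if a number of a shift passes 50 or a number of a turn 8.59, either way. A call with a gripper value outside its range is refused whole. "jaw" is the opening, from 0 (shut) to 1 (fully open), set as the call begins (left out, the last holds). The fingers move at their own pace and stop on an object; "newtons" is the grip in N (left out, the last holds). Time passes only in rows, so rows that do not move let the fingers close. It gives the time, the measured TCP pose, the force and the opening at its end, in the units of the state.
- env.get_obs(): the state, without advancing time (a new reading comes with each control period).
- env.camera(name): name is "scene" or "top"; returns the picture (480x640x3 uint8, red, green, blue); there is no depth.
- env.calibration(name): a dict with "K" (3x3 intrinsics, pixels), "dist_coeffs" ([k1, k2, p1, p2, k3] as OpenCV has them; the pictures are not rectified), "eye" and "orientation" of the camera in the world. Camera axes: x right, y down, z forward; pixel columns grow to the right and rows downward; lengths in mm; the calibration is good to about 2 mm. A picture is of the moment at which its call begins. calibration takes no time and is no camera call.
- env.finish_job(): hands the job in, once; it reports no verdict.
The state is a dict: "t": time; "q": joint angles; "qd": joint speeds; "tau": joint torques, N m; "eef_pos": TCP position; "eef_rot": TCP orientation; "contact_force": force on the tool from outside, world axes, zero at the start; "torque": the same for the moment, N m; "width": opening from 0.0 (shut) to 1.0 (fully open).
Only numpy, scipy, OpenCV 4.12 (cv2) and the standard library are available. Lean on these libraries where they do the work, as an engineer would, in place of code of your own. Each camera call takes 0.05 s, during which the arm holds its last target. There are 200 camera calls.

TASK

Flip the small direction lever on the ratchet handle of the indexing table over towards the round plate, so that the handle drives the plate anticlockwise seen from above. Then swing the handle to and fro until the arm of the brass part on the plate has come round to point at the fixed index finger on the base, and let go. Move the plate by its handle only, not by pushing the plate or the part on it, and leave the direction lever where you flipped it.

Things in the scene. Friction and masses are not known exactly. Their poses are not given: they have to be found in the camera images.
- base: Grey cast base of a ratchet indexing table, 176 mm across, bolted down; two feet along own y. Origin: on the bench, on the vertical axis of plate and handle. Own x: from the axis to the index finger, a small steel upright 95 mm from the axis, its flat tip (76 mm above the bench) pointing in at the plate's rim. The handle is on the opposite side (own -x). z up.
- handle (a joint): Angle of the ratchet handle, a flat steel bar 28 mm wide, top 52 mm above the bench, reaching 230 mm from the axis. Rad, positive anticlockwise from above; 0: along the base's own -x; stops at -0.65 and +0.65. About 1 N at the post swings it freely, 3 N when it drives the plate; it stays where left.
- handle_grip (a point): Middle of the upright round grip post at the handle's outer end, 215 mm from the axis, 85 mm above the bench: a black cylinder of 24 mm diameter from 52 to 106 mm above the bench, with a 30 mm wide cap on top (to 114 mm). Own z is up, own x points from the post to the vertical axis.
- pawl (a joint): Angle of the direction lever, rad. 0: leans 0.5 rad outwards, to the grip post; the handle then drives the plate clockwise. 1.0 (stop): leans 0.5 rad towards the plate; it then drives anticlockwise. Its pivot lies across the handle, 118 mm from the axis, 60 mm above the bench. It stays where put; 2 N along the handle at the knob moves it.
- pawl_knob (a point): Centre of the ball knob, 17 mm in diameter, at the end of the direction lever, 42 mm from its pivot: 138 mm from the axis when leaning outwards, 98 mm when leaning towards the plate, and 97 mm above the bench at both ends of its travel.
- plate_turn (a joint): Angle of the plate, rad, positive anticlockwise from above; 0: the part's arm points at the index finger. Starts 100 to 145 degrees short (negative). With the lever towards the plate, an anticlockwise swing of the handle takes the plate along after at most 12 degrees of free play, and a clockwise swing leaves it standing. It stays where left.
- plate: Steel disc, 156 mm across, top 72 mm above the bench, and the flat brass crank blank clamped on it: a round boss on the axis (94 mm high, a bolt head on it to 104 mm) and one arm, 18 mm wide, from the boss to the rim (top at 84 mm). Origin on the vertical axis at bench height; own x along that arm.

How it is judged (in metres and radians):
On the way:
1. the direction lever is flipped over towards the plate (value of joint pawl above 0.75 rad), for 0.2 s.
At the end, for the whole second after the job is handed in: The arm of the brass part points at the index finger within 12 degrees, the plate is still, and the direction lever leans towards the plate (joint above 0.75) (value of joint pawl above 0.75 rad and value of joint plate_turn between -0.21 and 0.21 rad and angular speed of plate below 0.05 rad/s); the robot touches nothing.
It fails at once if the plate or the part on it is pushed directly (contact force between any of the fingers, the arm and plate above 2 N).
It also fails if it takes over 64 s, if anything falls off the work surface, if the arm or the gripper's body presses on something with over 40 N, if the wrist force passes 120 N, or if a joint passes its speed limit or range.

## Working session

There is one attempt and no reset: what is moved stays moved. The work goes in short steps, Python scripts to look and compute and a tool call to move; the robot and the scene stay as the last step left them, time stands still between calls to the robot, and variables do not carry over. Pictures are saved under pics/ and viewed, about 8 in all and at most 12, crops included, and the job is handed in when it is done.

Besides the shell and the picture viewer there is one more tool, called after "Emit:" as name(argument=value, ...) on one line, values as JSON. move_arm: Moves the arm, as the interface text tells. Its arguments: {"type":"object","properties":{"commands":{"type":"array","items":{"type":"number"}},"jaw":{"type":"number"},"newtons":{"type":"number"}},"required":["commands"]}

```bash
mkdir -p pics; cat > h.py <<'E'
import numpy as np, cv2
from scipy.spatial.transform import Rotation as R
from bench import env
def shot(n,f):
    im=env.camera(n); cv2.imwrite('pics/'+f,cv2.cvtColor(im,cv2.COLOR_RGB2BGR)); return im
def ray(n,uv,z):
    c=env.calibration(n)
    p=cv2.undistortPoints(np.array(uv,float).reshape(-1,1,2),np.array(c['K'],float),np.array(c['dist_coeffs'],float)).reshape(-1,2)
    o=np.array(c['orientation'],float); M=o if o.shape==(3,3) else R.from_quat(o).as_matrix()
    d=np.c_[p,np.ones(len(p))]@M.T; e=np.array(c['eye'],float)
    return e+d*((np.broadcast_to(z,len(p))-e[2])/d[:,2])[:,None]
E
python3 - <<'E'
from h import *
for n in('top','scene'):
    shot(n,n+'0.png'); c=env.calibration(n); print(n,c['eye'],c['orientation'])
o=env.get_obs(); print(o['eef_pos'],o['eef_rot'],env.grip_depth,o['t'])
E
```

```text
top [517.99383643  -3.99032643 728.91082877] [-0.69817999  0.71282033 -0.0488742   0.04520155]
scene [946.37223305 422.84468737 483.32043907] [ 0.28129252  0.84155625 -0.4361699  -0.1497111 ]
[ 212.84942944 -586.98525771  188.64668199] [ 9.84920398e-01  1.73005905e-01 -4.93399109e-05 -8.74437091e-04] 18.700000000000003 0.1
```

View pics/top0.png

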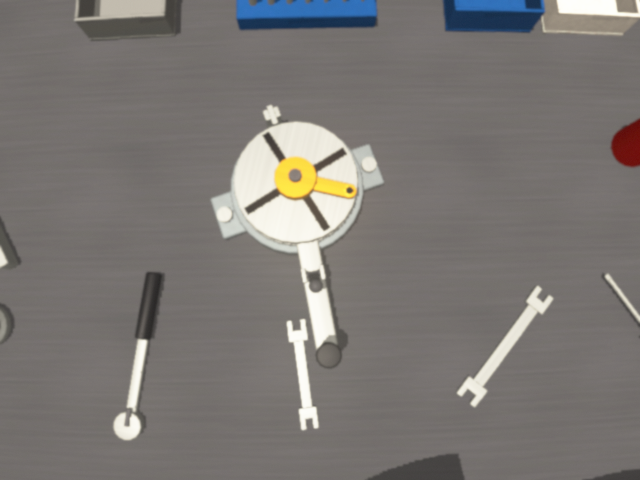

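View pics/scene0.png

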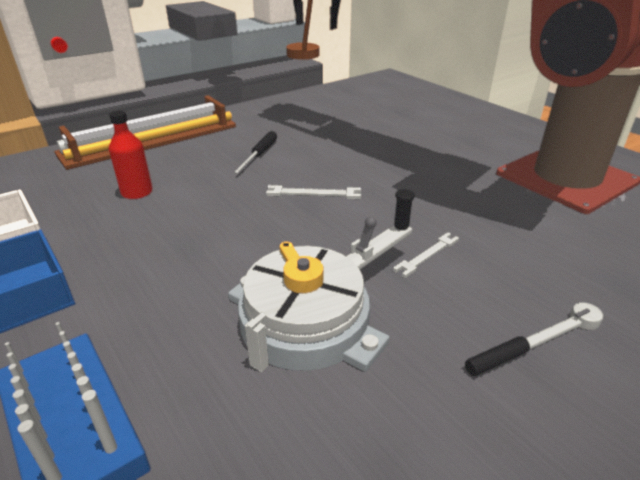

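Top view: bolt head (295,175), finger tip (274,121), arm hole (350,190), knob (316,285), post cap (328,355). The lever leans outwards and the arm is clockwise of the finger.

```bash
python3 - <<'E'
from h import *
P=ray('top',[(295,175),(274,121),(350,190),(316,285),(328,355),(369,164),(224,214)],[104,76,84,97,114,30,30])
print(P.round(1))
a=P[0]; 
for p in P[1:]:
    d=p-a; print(np.hypot(*d[:2]).round(1), np.degrees(np.arctan2(d[1],d[0])).round(1))
print(ray('scene',[(303,264),(404,194),(370,223)],[104,114,97]).round(1))
print(R.from_quat(env.get_obs()['eef_rot']).as_matrix().round(3))
E
```

```text
[[672.9  17.4 104. ]
 [751.   44.1  76. ]
 [657.7 -49.1  84. ]
 [541.9  -5.   97. ]
 [462.  -16.8 114. ]
 [704.5 -79.5  30. ]
 [640.5 114.8  30. ]]
82.5 18.9
68.2 -102.9
132.9 -170.3
213.6 -170.8
101.9 -71.9
102.7 108.4
[[676.7  20.2 104. ]
 [464.3 -18.7 114. ]
 [540.1  -8.1  97. ]]
[[ 0.94   0.341 -0.   ]
 [ 0.341 -0.94   0.002]
 [ 0.    -0.002 -1.   ]]
```

Emit:
move_arm(commands=[23.6,-22.2,0,0,23.6,-22.2,0,0,23.6,-22.2,0,0,23.6,-22.2,0,0,23.6,-22.2,0,0,23.6,-22.2,0,0,23.6,-22.2,0,0,23.6,-22.2,0,0,23.6,-22.2,0,0,23.6,-22.2,0,0], jaw=0)

```text
t: 1.1
eef_pos: [359.4, -297.0, 189.3]
eef_rot: [0.985, 0.173, -0.0, -0.0]
contact_force: [0.8, 0.0, -0.4]
width: 0.176
```

Emit:
move_arm(commands=[23.6,-22.2,0,0,23.6,-22.2,0,0,23.6,-22.2,0,0,23.6,-22.2,0,0,23.6,-22.2,0,0,23.6,-22.2,0,0,23.6,-22.2,0,0,23.6,-22.2,0,0,23.6,-22.2,0,0,23.6,-22.2,0,0])

```text
t: 2.1
eef_pos: [505.6, -7.9, 189.3]
eef_rot: [0.985, 0.173, -0.0, -0.0]
contact_force: [0.9, 0.0, -0.1]
width: 0.005
```

Emit:
move_arm(commands=[0,0,15,5.2,0,0,15,5.3,0,0,10,0,0,0,0,0,0,0,0,0])

```text
t: 2.6
eef_pos: [505.3, -9.5, 149.7]
eef_rot: [0.997, 0.083, -0.0, -0.0]
contact_force: [-0.2, 0.2, 0.4]
width: 0.004
```

```bash
python3 - <<'E'
from h import *
o=env.get_obs(); print(o['eef_pos'],R.from_quat(o['eef_rot']).as_matrix().round(3),o['contact_force'],o['t'])
M=R.from_quat(o['eef_rot']).as_matrix()
for r in(172,112): 
  a=np.radians(-170.6);t=np.array([674.5+r*np.cos(a),18.5+r*np.sin(a),88]);print(M.T@(t-o['eef_pos']))
shot('scene','s1.png')
E
```

```text
[505.33084309  -9.50325783 149.71295895] [[ 0.986  0.165 -0.   ]
 [ 0.165 -0.986  0.   ]
 [-0.    -0.    -1.   ]] [-0.23653451  0.22486356  0.42012785] 2.6
[-5.08807321e-01  1.02446008e-02  6.17131259e+01]
[59.49109399  0.11732214 61.69370834]
```

View pics/s1.png

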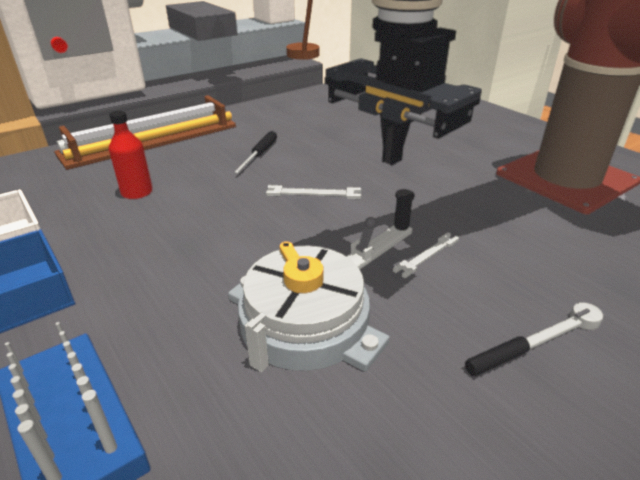

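Shut fingers (392,160) hang above the gap between knob and post. Go down and push.

Emit:
move_arm(commands=[0,0,16,0,0,0,16,0,0,0,15,0,0,0,15,0,0,0,0,0])

```text
t: 3.15
eef_pos: [504.3, -9.3, 86.4]
eef_rot: [0.997, 0.082, -0.001, -0.0]
contact_force: [-0.4, -0.2, -0.5]
width: 0.004
```

Emit:
move_arm(commands=[6,0,0,0,6,0,0,0,6,0,0,0,6,0,0,0,6,0,0,0,6,0,0,0,6,0,0,0,6,0,0,0])

```text
t: 3.95
eef_pos: [553.2, -1.3, 87.5]
eef_rot: [0.997, 0.082, -0.0, -0.0]
contact_force: [-0.5, 0.9, 0.3]
width: 0.005
```

Emit:
move_arm(commands=[4,0,0,0,4,0,0,0,0,0,0,0])

```text
t: 4.25
eef_pos: [561.1, -0.1, 87.6]
eef_rot: [0.997, 0.082, 0.0, -0.0]
contact_force: [0.1, 0.1, -0.7]
width: 0.01
```

Emit:
move_arm(commands=[2,0,0,0,2,0,0,0,0,0,0,0])

```text
t: 4.55
eef_pos: [564.8, 0.5, 87.7]
eef_rot: [0.997, 0.082, 0.0, 0.0]
contact_force: [-0.3, -0.1, 0.2]
width: 0.003
```

```bash
python3 - <<'E'
from h import *
im=shot('scene','s2.png'); cv2.imwrite('pics/s2c.png',cv2.resize(cv2.cvtColor(im[120:320,230:480],cv2.COLOR_RGB2BGR),None,fx=3,fy=3))
E
```

```text
(no output)
```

View pics/s2c.png

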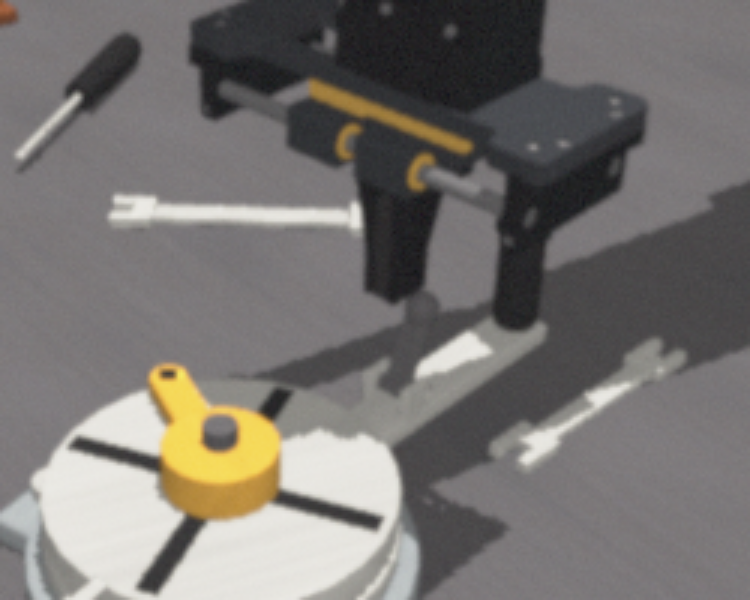

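```bash
python3 - <<'E'
from h import *
print(ray('scene',[(230+422/3,120+307/3),(230+397/3,120+292/3),(230+518/3,120+315/3)],[97,87.7,58]).round(1))
im=shot('top','t2.png'); cv2.imwrite('pics/t2c.png',cv2.resize(cv2.cvtColor(im[130:380,200:450],cv2.COLOR_RGB2BGR),None,fx=2.4,fy=2.4))
E
```

```text
[[538.2  -8.9  97. ]
 [529.3 -37.   87.7]
 [461.6 -16.7  58. ]]
```

View pics/t2c.png

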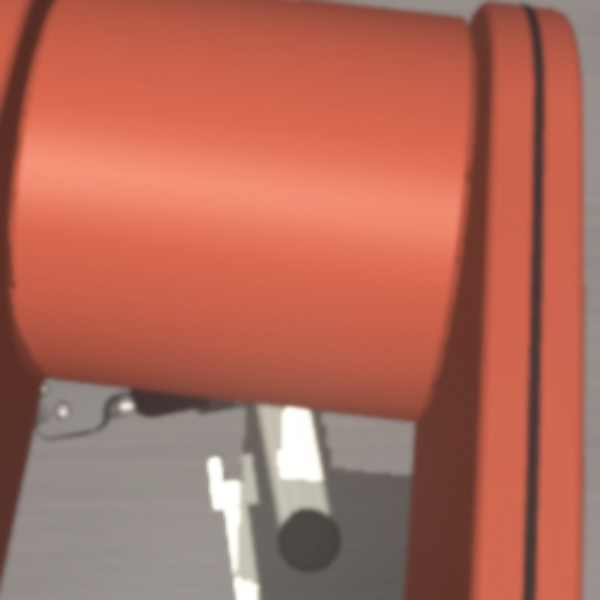

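```bash
python3 - <<'E'
from h import *
c=env.calibration('scene');M=R.from_quat(c['orientation']).as_matrix()
def pr(P):
    return cv2.projectPoints(np.array(P,float).reshape(-1,3),cv2.Rodrigues(M.T)[0],-M.T@np.array(c['eye'],float),np.array(c['K'],float),np.array(c['dist_coeffs'],float))[0].reshape(-1,2).round(1)
print('s1 tip seen ~(391,163):',pr([[505.3,-9.5,z] for z in(149.7,167,184)]))
print('s2 tip seen ~(362,219):',pr([[564.8,.5,z] for z in(87.7,105,122)]))
o=env.get_obs();print(o['q'],o['width'],o['eef_pos'])
E
```

```text
s1 tip seen ~(391,163): [[390.1 183.3]
 [391.1 172.3]
 [392.1 161.2]]
s2 tip seen ~(362,219): [[360.5 236.9]
 [361.  226.7]
 [361.6 216.4]]
[-1.38734044e-01  1.72588750e-01  1.78136234e+00  1.36505075e-05
  1.18765352e+00  1.26749892e+00] 0.0006279522070883386 [5.64575951e+02 5.35006922e-01 8.76658608e+01]
```

The scene view shows that the fingertips are about 32 mm higher than reported, at around z=120, so they passed over the knob. I'll back off, go 30 mm lower (still clear of the bar at 52 even if the reading is right) and push again.

Emit:
move_arm(commands=[-15,0,0,0,-15,0,0,0,-15,0,0,0,-15,0,0,0,0,0,10,0,0,0,10,0,0,0,10,0,0,0,0,0,0,0,0,0])

```text
t: 5.55
eef_pos: [505.2, -9.1, 56.9]
eef_rot: [0.997, 0.082, -0.001, -0.0]
contact_force: [-0.0, -0.9, -0.4]
width: 0.006
```

```bash
python3 - <<'E'
from h import *
im=shot('scene','s3.png'); cv2.imwrite('pics/s3c.png',cv2.resize(cv2.cvtColor(im[120:320,230:480],cv2.COLOR_RGB2BGR),None,fx=3,fy=3))
print(env.get_obs()['eef_pos'],env.get_obs()['contact_force'])
E
```

```text
[505.64513679  -9.223689    57.4091354 ] [ 0.09688785 -0.05191559 -0.10813836]
```

View pics/s3c.png

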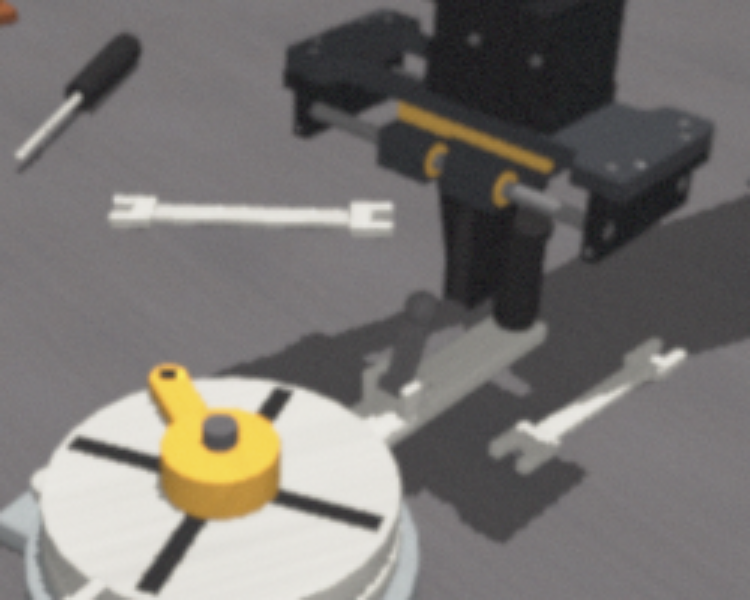

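The post (515,270) hides part of the finger (470,300), so the finger is farther from the camera than the post. The error is therefore sideways, not in height. I'll check this with the top view.

```bash
python3 - <<'E'
from h import *
print(ray('scene',[(391,163)],149.7),ray('scene',[(362,219)],87.7),ray('scene',[(230+470/3,120+302/3)],57.4))
im=shot('top','t3.png'); cv2.imwrite('pics/t3c.png',cv2.resize(cv2.cvtColor(im[180:430,180:480],cv2.COLOR_RGB2BGR),None,fx=2.4,fy=2.4))
E
```

```text
[[460.39690076 -55.47363004 149.7       ]] [[532.73747214 -33.81705851  87.7       ]] [[472.62096183 -41.57041565  57.4       ]]
```

View pics/t3c.png

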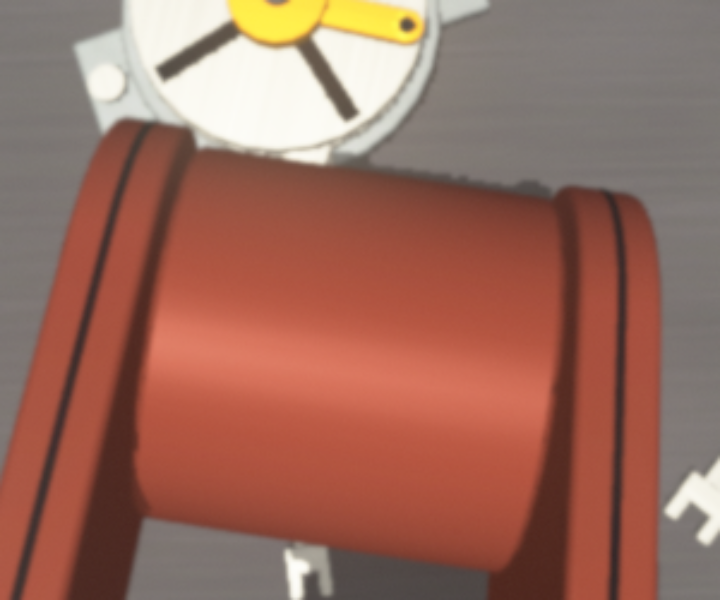

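Emit:
move_arm(commands=[0,0,-40,0,0,0,-40,0,0,0,-40,0,0,40,0,0,0,40,0,0,0,40,0,0,0,40,0,0,0,40,0,0,0,40,0,0,0,0,0,0], jaw=0.5)

```text
t: 6.65
eef_pos: [545.1, -251.0, 178.0]
eef_rot: [0.997, 0.08, 0.0, 0.001]
contact_force: [-0.7, 0.5, 0.3]
width: 0.498
```

```bash
python3 - <<'E'
from h import *
o=env.get_obs();print(o['eef_pos'],R.from_quat(o['eef_rot']).as_matrix().round(3),o['width'],o['t'])
a=shot('top','t4.png');b=shot('scene','s4.png')
def pr(n,P):
    c=env.calibration(n);M=R.from_quat(c['orientation']).as_matrix()
    return cv2.projectPoints(np.array(P,float).reshape(-1,3),cv2.Rodrigues(M.T)[0],-M.T@np.array(c['eye'],float),np.array(c['K'],float),np.array(c['dist_coeffs'],float))[0].reshape(-1,2).round(1)
ims=[]
for n,i in(('top',a),('scene',b)):
    u=pr(n,o['eef_pos'])[0];print(n,u)
    i=np.ascontiguousarray(i[:,:,::-1]);cv2.drawMarker(i,tuple(int(x) for x in u),(0,255,0),0,12)
    x=int(np.clip(u[0]-130,0,380));y=int(np.clip(u[1]-200,0,130));print(x,y);ims.append(i[y:y+350,x:x+260])
cv2.imwrite('pics/m4.png',cv2.resize(np.hstack(ims),None,fx=1.5,fy=1.5))
E
```

```text
[ 545.10327843 -250.96620688  178.0163125 ] [[ 0.987  0.16   0.001]
 [ 0.16  -0.987 -0.002]
 [ 0.001  0.003 -1.   ]] 0.49793786638062126 6.65
top [549.8 273. ]
380 73
scene [273.8 118.4]
143 0
```

View pics/m4.png

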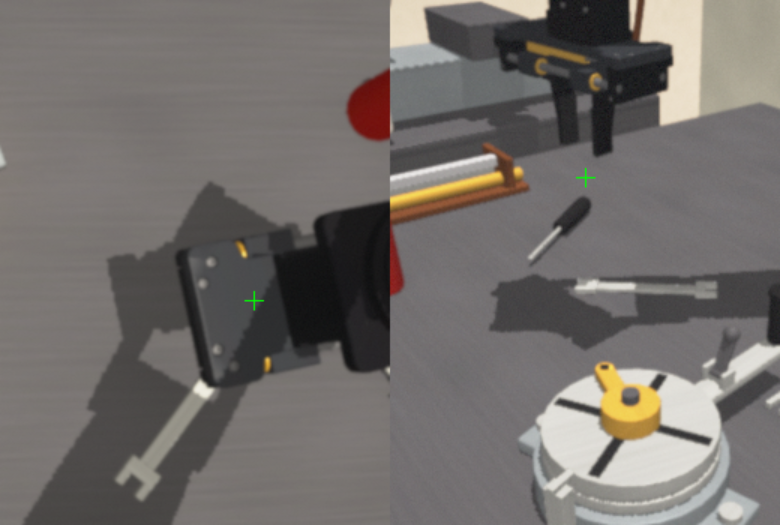

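```bash
python3 - <<'E'
from h import *
def pr(n,P):
    c=env.calibration(n);M=R.from_quat(c['orientation']).as_matrix()
    return cv2.projectPoints(np.array(P,float).reshape(-1,3),cv2.Rodrigues(M.T)[0],-M.T@np.array(c['eye'],float),np.array(c['K'],float),np.array(c['dist_coeffs'],float))[0].reshape(-1,2).round(1)
T=np.array([545.1,-251,178]);x=np.array([.987,.16,0]);y=np.array([.16,-.987,0]);z=np.array([0,0,1.])
for nm,d in(('rep',(0,0,0)),('A',(0,0,33)),('B',(-40,-40,0))):
    for h in(70,110):
        c=T+d-95*y+h*z
        print(nm,h,'end corners crop px',((pr('top',[c+37.5*x,c-37.5*x])-[380,73])*1.5).tolist())
print('seen (180,250),(215,385)')
print(ray('scene',[(143+(585-390)/1.5,148/1.5)],178))
E
```

```text
rep 70 end corners crop px [[144.0, 261.45000000000005], [169.95000000000002, 383.84999999999997]]
rep 110 end corners crop px [[165.0, 253.79999999999998], [193.5, 386.70000000000005]]
A 70 end corners crop px [[161.09999999999997, 255.29999999999998], [189.15000000000003, 386.25]]
A 110 end corners crop px [[185.25, 246.29999999999998], [216.15000000000003, 389.54999999999995]]
B 70 end corners crop px [[211.80000000000007, 325.5], [237.44999999999993, 448.04999999999995]]
B 110 end corners crop px [[238.5, 323.40000000000003], [266.40000000000003, 456.45000000000005]]
seen (180,250),(215,385)
[[ 495.54670221 -332.65476805  178.        ]]
```

The top view matches the reported x and y, with the hand about 33 mm higher. So xy is right and the tips sit about 33 mm above the reported z. I'll go back to the last pose, shut the jaws and push.

Emit:
move_arm(commands=[0,-40,0,0,0,-40,0,0,0,-40,0,0,0,-40,0,0,0,-40,0,0,0,-40,0,0,0,0,40,0,0,0,40,0,0,0,40,0,0,0,0,0], jaw=0)

```text
t: 7.75
eef_pos: [499.7, -6.9, 52.4]
eef_rot: [0.997, 0.083, -0.005, -0.002]
contact_force: [-0.4, 1.1, -0.1]
width: 0.007
```

Emit:
move_arm(commands=[6,0,0,0,6,0,0,0,6,0,0,0,6,0,0,0,6,0,0,0])

```text
t: 8.25
eef_pos: [536.2, -4.7, 58.8]
eef_rot: [0.997, 0.082, 0.001, 0.0]
contact_force: [-2.3, -1.8, 2.0]
width: 0.005
```

Emit:
move_arm(commands=[6,0,0,0,6,0,0,0,6,0,0,0,6,0,0,0,3,0,0,0,0,0,0,0])

```text
t: 8.85
eef_pos: [559.9, 0.1, 56.5]
eef_rot: [0.997, 0.082, -0.002, -0.0]
contact_force: [-7.4, -1.5, 2.3]
width: 0.01
```

```bash
python3 - <<'E'
from h import *
im=shot('scene','s5.png'); cv2.imwrite('pics/s5c.png',cv2.resize(cv2.cvtColor(im[120:320,230:480],cv2.COLOR_RGB2BGR),None,fx=3,fy=3))
print(env.get_obs()['eef_pos'],env.get_obs()['contact_force'])
E
```

```text
[5.59880370e+02 6.81402537e-02 5.65357847e+01] [-5.11120232 -2.49330133  0.09159159]
```

View pics/s5c.png

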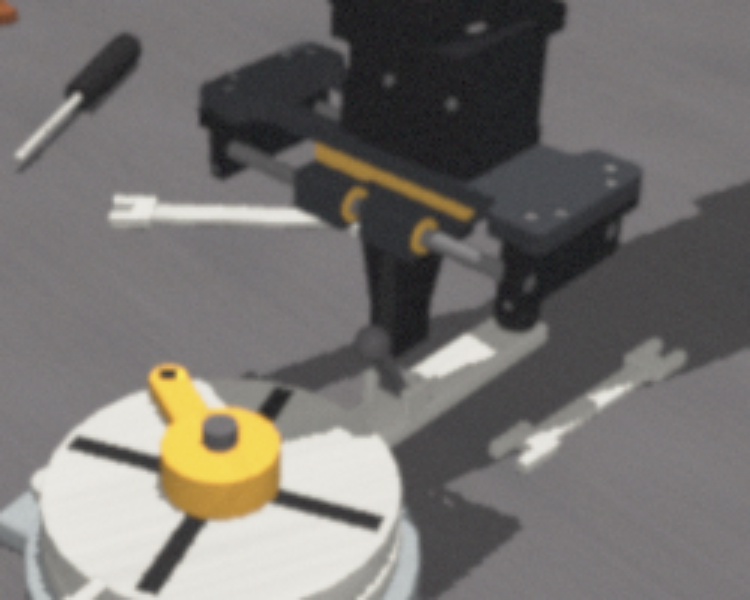

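Lever is over: knob now at crop (373,342). Checking its radius, then going to the post.

```bash
python3 - <<'E'
from h import *
p=ray('scene',[(230+373/3,120+342/3),(230+516/3,120+322/3)],[97,56]);print(p, np.hypot(*(p[:,:2]-[675.5,19]).T))
E
```

```text
[[ 5.76011294e+02 -1.24636251e-01  9.70000000e+01]
 [ 4.64842250e+02 -1.45759863e+01  5.60000000e+01]] [101.31018886 213.31674694]
```

Emit:
move_arm(commands=[-5,0,0,0,-5,0,-10,0,-10,0,-40,0,-20,0,-25,0,-20,0,0,0,-20,0,0,0,-19,1,0,0,0,0,0,0,0,0,0,0], jaw=1)

```text
t: 9.8
eef_pos: [465.2, -17.2, 133.8]
eef_rot: [0.997, 0.082, 0.002, 0.0]
contact_force: [0.0, -0.0, -0.5]
width: 0.74
```

Emit:
move_arm(commands=[0,0,0,0,0,0,20,0,0,0,20,0,0,0,20,0,0,0,15,0,0,0,0,0])

```text
t: 10.4
eef_pos: [462.8, -16.6, 55.4]
eef_rot: [0.997, 0.082, -0.002, -0.001]
contact_force: [-0.2, 0.1, -0.4]
width: 0.995
```

Emit:
move_arm(commands=[-2,0,8,0,0,0,8,0,0,0,6,0,0,0,0,0])

```text
t: 10.8
eef_pos: [461.6, -17.3, 34.9]
eef_rot: [0.997, 0.082, -0.001, -0.0]
contact_force: [-1.3, 0.2, 0.3]
width: 0.998
```

Emit:
move_arm(commands=[0,0,0,0,0,0,0,0,0,0,0,0,0,0,0,0,0,0,0,0,0,0,0,0], jaw=0, newtons=10)

```text
t: 11.4
eef_pos: [462.2, -17.5, 35.7]
eef_rot: [0.997, 0.082, 0.0, 0.0]
contact_force: [0.0, 0.2, 0.4]
width: 0.535
```

Emit:
move_arm(commands=[0,0,0,0,0,0,0,0,0,0,0,0,0,0,0,0,0,0,0,0,0,0,0,0])

```text
t: 12.0
eef_pos: [462.2, -17.5, 35.6]
eef_rot: [0.997, 0.082, -0.0, -0.0]
contact_force: [-0.8, -0.0, -0.9]
width: 0.337
```

Emit:
move_arm(commands=[0,0,0,0,0,0,0,0,0.5,-15,0,4,0.5,-15,0,4,0,0,0,0])

```text
t: 12.5
eef_pos: [459.4, 13.7, 35.6]
eef_rot: [1.0, 0.012, 0.0, -0.0]
contact_force: [-0.2, 1.9, -1.3]
width: 0.338
```

Emit:
move_arm(commands=[0.5,-15,0,4,0.5,-15,0,4,0.5,-15,0,4,0.5,-15,0,4,0,0,0,0])

```text
t: 13.0
eef_pos: [466.6, 72.5, 35.6]
eef_rot: [0.992, -0.126, 0.0, -0.0]
contact_force: [1.6, -0.6, -1.4]
width: 0.337
```

```bash
cat >> h.py <<'E'
def state(f):
    o=env.get_obs(); d=o['eef_pos'][:2]-np.array([674.5,18.5]); h=(np.degrees(np.arctan2(d[1],d[0]))-198.3+180)%360-180
    print('t',o['t'],'tool r',np.hypot(*d).round(1),'handle',h.round(1),'F',o['contact_force'].round(1),'w',o['width'])
    M=R.from_quat(o['eef_rot']).as_matrix(); print('tool x dir',np.degrees(np.arctan2(M[1,0],M[0,0])).round(1),'want',(h+18.3).round(1))
    im=shot('top',f); hsv=cv2.cvtColor(im,cv2.COLOR_RGB2HSV); m=cv2.inRange(hsv,(12,150,120),(32,255,255)); m[:90]=0; m[300:]=0; m[:,:180]=0;m[:,400:]=0
    n,_,s,cc=cv2.connectedComponentsWithStats(m); k=[i for i in range(1,n) if s[i,4]>15]
    print('comps',[(s[i,4],cc[i].round().tolist()) for i in k])
    v,u=np.nonzero(m); p=ray('top',np.c_[u,v],84)[:,:2]; r=p-[674.5,18.5]; q=r[(np.hypot(*r.T)>35)&(np.hypot(*r.T)<80)]
    if len(q): a=q.mean(0); print('n',len(q),'arm angle',(np.degrees(np.arctan2(a[1],a[0]))-18.3).round(1))
E
python3 -c "
from h import *
state('t6.png')"
```

```text
t 13.0 tool r 214.8 handle -32.9 F [ 1.6 -0.6 -1.4] w 0.33709982404554506
tool x dir -14.5 want -14.6
comps [(np.int32(1679), [307.0, 181.0])]
n 397 arm angle -123.9
```

Emit:
move_arm(commands=[0.5,15,0,-4,0.5,15,0,-4,0.5,15,0,-4,0.5,15,0,-4,0.5,15,0,-4,0.5,15,0,-4,0.5,15,0,-4,0.5,15,0,-4])

```text
t: 13.85
eef_pos: [469.3, -47.4, 35.7]
eef_rot: [0.988, 0.154, 0.001, -0.0]
contact_force: [6.5, 4.0, -4.9]
width: 0.337
```

Emit:
move_arm(commands=[0.5,15,0,-4,0.5,15,0,-4,0.5,15,0,-4,0.5,15,0,-4,0.5,15,0,-4,0.5,15,0,-4,0.5,15,0,-4,0.5,15,0,-4,0,0,0,0])

```text
t: 14.75
eef_pos: [535.1, -146.6, 35.7]
eef_rot: [0.908, 0.42, 0.001, -0.0]
contact_force: [4.0, 4.7, 1.0]
width: 0.339
```

```bash
python3 -c "
from h import *
state('t7.png')"
```

```text
t 14.75 tool r 216.1 handle 31.5 F [4.  4.7 1. ] w 0.33850740223982095
tool x dir 49.6 want 49.8
comps [(np.int32(1673), [303.0, 170.0])]
n 381 arm angle -62.6
```

Plate moved by 61°. Swing back and check that it stands.

Emit:
move_arm(commands=[0.5,-15,0,4,0.5,-15,0,4,0.5,-15,0,4,0.5,-15,0,4,0.5,-15,0,4,0.5,-15,0,4,0.5,-15,0,4,0.5,-15,0,4])

```text
t: 15.6
eef_pos: [469.1, -47.2, 35.8]
eef_rot: [0.989, 0.151, 0.001, 0.0]
contact_force: [6.9, 0.4, -4.6]
width: 0.337
```

Emit:
move_arm(commands=[0.5,-15,0,4,0.5,-15,0,4,0.5,-15,0,4,0.5,-15,0,4,0.5,-15,0,4,0.5,-15,0,4,0.5,-15,0,4,0.5,-15,0,4,0,0,0,0])

```text
t: 16.5
eef_pos: [466.2, 71.7, 35.8]
eef_rot: [0.992, -0.126, 0.001, 0.0]
contact_force: [4.1, -2.5, -1.1]
width: 0.339
```

```bash
python3 -c "
from h import *
state('t8.png')"
```

```text
t 16.5 tool r 215.0 handle -32.6 F [ 4.1 -2.5 -1.1] w 0.33911616161571123
tool x dir -14.4 want -14.3
comps [(np.int32(1668), [303.0, 170.0])]
n 382 arm angle -62.7
```

Emit:
move_arm(commands=[0.5,15,0,-4,0.5,15,0,-4,0.5,15,0,-4,0.5,15,0,-4,0.5,15,0,-4,0.5,15,0,-4,0.5,15,0,-4,0.5,15,0,-4])

```text
t: 17.35
eef_pos: [469.2, -47.7, 35.9]
eef_rot: [0.988, 0.154, 0.002, -0.0]
contact_force: [8.8, 4.9, -5.3]
width: 0.337
```

Emit:
move_arm(commands=[0.5,15,0,-4,0.5,15,0,-4,0.5,15,0,-4,0.5,15,0,-4,0.5,15,0,-4,0.5,15,0,-4,0,0,0,0])

```text
t: 18.05
eef_pos: [513.3, -125.8, 35.9]
eef_rot: [0.935, 0.355, 0.001, -0.0]
contact_force: [5.4, 6.0, 1.2]
width: 0.339
```

```bash
python3 -c "
from h import *
state('t9.png')"
```

```text
t 18.05 tool r 216.3 handle 23.5 F [5.4 6.  1.2] w 0.3393882263580528
tool x dir 41.6 want 41.8
comps [(np.int32(1642), [293.0, 167.0])]
n 362 arm angle -9.3
```

Emit:
move_arm(commands=[0.3,11,0,-3,0.3,11,0,-3,0.2,9.5,0,-2.5,0,0,0,0])

```text
t: 18.5
eef_pos: [535.1, -147.2, 35.9]
eef_rot: [0.906, 0.424, 0.001, -0.001]
contact_force: [3.8, 5.0, 1.6]
width: 0.341
```

```bash
python3 -c "
from h import *
state('t10.png')"
```

```text
t 18.5 tool r 216.5 handle 31.6 F [3.8 5.  1.6] w 0.34130740772518336
tool x dir 50.1 want 49.9
comps [(np.int32(1643), [292.0, 168.0])]
n 357 arm angle -1.1
```

View pics/t10.png

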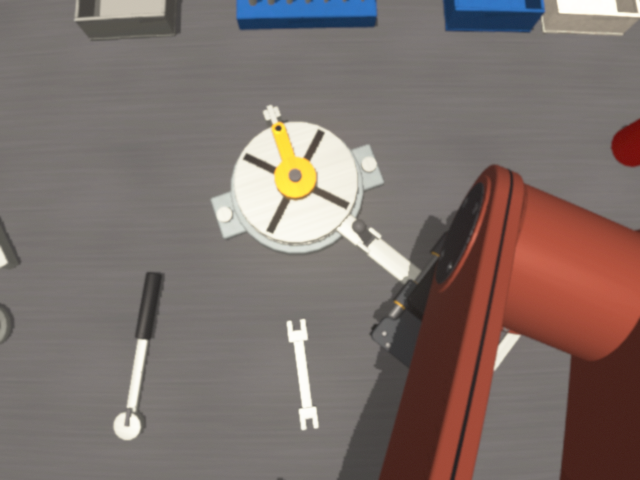

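The arm (280,130) points at the index finger (272,113), and the knob (360,228) leans towards the plate. Releasing.

Emit:
move_arm(commands=[0,0,0,0,0,0,0,0,0,0,0,0,0,0,0,0,0,0,0,0,0,0,0,0,0,0,0,0], jaw=1)

```text
t: 19.25
eef_pos: [534.4, -146.8, 35.6]
eef_rot: [0.907, 0.422, -0.0, -0.0]
contact_force: [0.2, 0.9, 0.3]
width: 0.888
```

Emit:
move_arm(commands=[0,0,-15,0,0,0,-20,0,0,0,-25,0,0,0,-25,0,0,0,-25,0,0,0,-20,0,0,0,0,0,0,0,0,0])

```text
t: 20.05
eef_pos: [534.8, -146.9, 166.4]
eef_rot: [0.907, 0.422, 0.001, 0.001]
contact_force: [-0.4, -0.1, -1.0]
width: 1.0
```

```bash
python3 -c "
from h import *
state('t11.png')
p=ray('top',[(360,228)],97)[0];print('knob r',np.hypot(p[0]-674.5,p[1]-18.5))
im=shot('scene','s11.png')
a=cv2.imread('pics/t11.png')[90:330,180:480];cv2.imwrite('pics/m11.png',np.hstack([cv2.resize(a,(400,320)),cv2.resize(cv2.imread('pics/s11.png')[120:320,200:450],(400,320))]))"
```

```text
t 20.05 tool r 216.5 handle 31.5 F [-0.4 -0.1 -1. ] w 0.9996793070632194
tool x dir 49.9 want 49.8
comps [(np.int32(1644), [292.0, 168.0])]
n 357 arm angle -1.1
knob r 101.61599904516757
```

View pics/m11.png

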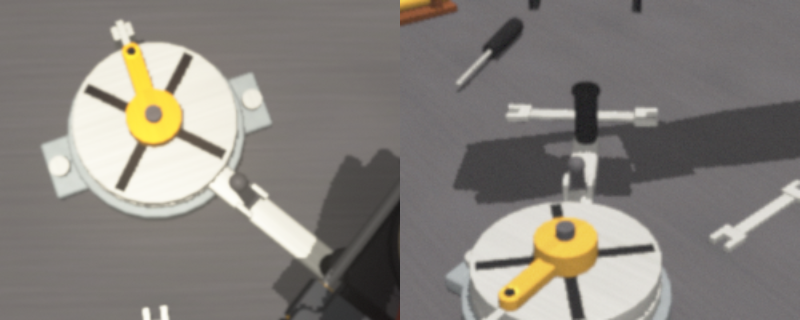

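The gripper is clear, the arm is at the finger and the knob is about 101 mm from the axis (flipped). Handing in.

```bash
python3 -c "
from bench import env
env.finish_job()"
```

```text
the job is handed in; nothing more can be done
```

I flipped the lever towards the plate and swung the handle by its post to bring the brass arm round to the index finger. It took two anticlockwise driving strokes with one return swing between them. I then let go, lifted clear and handed in at about 20 s.

**Last checks, after letting go:**
- **Arm:** about 1° short of the finger (limit 12°). The angle did not change between gripping and releasing.
- **Lever:** the knob is about 101 mm from the axis, where 98 mm is the stop. That puts the lever at roughly 0.9 rad, and it needs more than 0.75.
- **Plate:** it stayed where it was during the return swing. The fingers were never near it.
- **Contact:** the force reading was about 1 N or less, and the pictures show the gripper clear.

**What went wrong or disagreed:**
- **Tip height:** in the scene camera the fingertips looked about 33 mm higher than the reported position. My first push therefore passed over the knob without touching anything. I repeated it 30 mm lower, and that flipped the lever.
- **Grip width:** on the post the jaws stopped at about 29 mm instead of 24 mm, so the pads probably held the 30 mm cap. The swings tracked well all the same.

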